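# Refit the hotplate's knob and turn it off

## Robot

A 6-joint arm with a two-finger parallel gripper is mounted at the origin on a cart in front of the work surface, level with it; the furniture and walls round the work are solid. World frame = base frame: x ahead of the robot, y to its left, z up, the work surface at z = 0. Lengths are in m, angles in rad, forces in N, time in s.
With the tool pointing down it reaches from about 0.25 to 0.85 m from the base axis. Payload 12.5 kg.
Tool frame: the origin (TCP) lies at the very end of the fingers, on their centre line; the grasp point (between the pads) lies 19 mm behind it; z points along the fingers, y is the line along which they close (so a half turn about z gives the same grasp; the last joint's range is limited). The gripper opens to 93 mm and grips with 3 to 60 N. Pads are 15 mm wide; open, the fingers measure 128 mm over their backs; the gripper's body (75 mm by 188 mm) begins 65 mm behind the grasp point.
Start: joints at [1.254, 0.351, 1.652, -0, 1.139, -0.085], TCP at [0.126, 0.535, 0.181] pointing down, gripper open.
Joint ranges: [-2.75, 2.75], [-0.79, 2.1], [0.01, 2.65], [-1.57, 4.71], [0.07, 3.14], [-2.87, 2.87]. Speed limits (rad/s): [2.22, 2.22, 2.79, 3.14, 3.14, 3.14].

## Interface

Orientations are given as a unit quaternion [x, y, z, w].
In Python, from cell import r gives the robot as it stands.
- The arm moves only by the tool servo_tool, never from a script. Its argument "targets" is a list of rows, each an object of numbers: "dx", "dy", "dz": the shift along the world's x, y, z in units of 25 mm (1.0 is 25 mm); "ax", "ay", "az": the turn, a rotation vector about the world's x, y, z in units of 6 degrees (1.0 is 6 degrees). In form: [{"dx": .., "dy": .., "dz": .., "ax": .., "ay": .., "az": ..}, ...]. A call has 1 to 8 rows; each row is the pose to reach, as a shift and turn from the pose commanded when the call began; what a row does not reach only later rows make up. A row lasts 1/8 s, in which the tool goes at most 62.5 mm and 10.7 degrees, less where a joint would pass 70% of its speed; a pose out of reach is approached as far as the arm can. A call with a gripper value outside its range is refused whole. "gripper" is the opening, from 0 (shut) to 1 (fully open), set as the call begins (left out, the last holds). The fingers move at their own pace and stop on an object; "grip_force" is the grip in N (left out, the last holds). Time passes only in rows, so rows that repeat a pose let the fingers close. It gives the time, the measured TCP pose, the force, the opening and the grip force at its end, in the units of the state.
- r.state(): the state, without advancing time (a new reading comes with each control period).
- r.capture(name): name is "side" or "top" or "wrist"; returns the picture (384x512x3 uint8, blue, green, red); there is no depth.
- r.camera_model(name): a dict with "mtx" (3x3 intrinsics, pixels), "k1" (the pictures are not rectified: a ray, as slopes to the right and down, at radius r is drawn at 1 + k1 r^2 times it, then the intrinsics apply), "world_from_camera" (4x4, takes a point from camera to world coordinates); the wrist camera has in their place "mount" (4x4, takes a point from camera to tool coordinates, whose origin is the TCP and whose axes are the flange's). Camera axes: x right, y up, looking along -z (the intrinsics and any distortion apply to the point x, -y, -z); pixel columns grow to the right and rows downward; lengths in m; the calibration is good to about 2 mm. A picture is of the moment at which its call begins: read the wrist's pose just before it. camera_model takes no time and is no camera call.
- r.job_done(): hands the job in; it is judged then, once.
Trained networks look in the newest picture that a camera, given by its name, has taken for a name from the list of things; names that differ only in an ending like _2 or _b are one class to them, and where a whole thing is asked for, a point or a joint stands for the part that bears it (a point fixed in the world has none). Each returns a list of dicts, best first, with "p" (0 to 1); they miss things now and then, are a little off and sometimes report something else, mostly with a low value. They report only what shows in the picture. A call takes as long as a camera call. They do not tell look-alikes from the thing itself.
- r.find_in(label, camera): "centre" ([x, y, z] in m, in world coordinates, good to about 4 mm: the middle of the surface that is visible of it).
- r.trace(label, camera): "region" (384x512 bool, what is visible of it).
- r.tip_of(label, camera): "centre" ([x, y, z] in m, in world coordinates, good to about 4 mm: a listed point, or the origin of a listed thing).
The state is a dict: "t": time; "joint_positions": joint angles; "qd": joint speeds; "effort": joint torques, N m; "ee_pos": TCP position; "eef_rot": TCP orientation; "ft_force": force on the tool from outside, world axes, zero at the start; "ft_torque": the same for the moment, N m; "finger_gap": finger opening in m; "grasp_force": force on a finger pad.
Only numpy, scipy, OpenCV 4.12 (cv2) and the standard library are available. Lean on these libraries where they do the work, as an engineer would, in place of code of your own. Each camera call takes 0.05 s, during which the arm holds its last target. There are 200 camera calls.

## Task

The control knob of the hotplate has been pulled off for cleaning and its spindle was left switched on. Put the knob back on the spindle, pressing gently and turning it until its slot finds the blade of the spindle and it drops fully home on the deck, then turn it clockwise until its pointer is at the long off mark, and let go. Do not force anything, and leave the garlic and the lemon where they are.

Things in the scene. Friction and masses are not known exactly. Their poses are not given: they have to be found in the camera images.
- knob: plain silver-grey control knob, loose, upright on the worktop, 38 mm high, about 120 g. Round skirt 48 mm in diameter, 10 mm high; on it a straight grip bar 46 mm long (x), 22 mm wide (y), from 10 to 38 mm high, to be pinched across its width. Origin at the centre of the underside, z up, x along the bar to the pointer (a black line on the bar's top and end)
- knob_bore (a point): mouth of the knob's bore, at the centre of its underside. On the axis: first a round countersink 20 mm wide and 6 mm deep, then a slot up to 23 mm above the underside, 16.2 mm long (along the knob's x, under the bar) and 7.8 mm wide (y)
- knob_pointer (a point): pointer end of the knob: 24 mm from the knob's axis along its x, 10 mm above its underside
- hotplate: portable electric hotplate, white with a steel deck and one dark round plate, 270 (x) x 230 (y) mm, does not move; origin under its centre, on the worktop; x points from the control deck (robot side) to the round plate, z up; the deck is 60 mm above the worktop, the round plate's top 73 mm
- spindle_foot (a point): where the spindle's axis leaves the deck, 93 mm from the hotplate's centre along its -x; fixed to the hotplate, axes as its (they do not show the spindle's turn). Upright steel spindle, 15 mm in diameter with two flats, which leave a blade 6 mm thick over its whole height. It turns stiffly (about 0.05 N m) and stays where it is left
- spindle_top (a point): on the axis at the spindle's top, 20 mm above the deck, axes as the hotplate's; its edges have a 0.8 mm chamfer. With slot and blade out of line the knob stops about 14 mm above home, the blade's top against the step in the bore; in line within about 7 degrees it slides down until the skirt lies on the deck. Pressing with 3 to 8 N is enough
- off_mark (a point): middle of the long black off mark on the deck, 33 mm from the spindle's axis along the hotplate's +x (small pips mark other settings). At off, the spindle's end stop, its blade and the knob's pointer face this mark. Spindle, and with it the pointer of a rightly fitted knob, now stand 20 to 92 degrees (0.35 to 1.6 rad) counter-clockwise of off, seen from above
- garlic: garlic bulb, 56 mm, loose on the worktop, bystander
- lemon: lemon, 72 x 55 x 56 mm, loose on the worktop, bystander
Not all that is in view belongs to the job. What is shaped like the knob but blue, brown or orange is not meant.

How it is judged:
On the way:
1. the knob sits fully home on the spindle (horizontal distance between knob and spindle_foot below 0.003 m and z of knob in the frame of spindle_foot below 0.003 m and angle between knob's own z axis and vertical below 0.1 rad), for 0.2 s.
At the end, for the whole second after the job is handed in: the knob is upright on the spindle, its axis within 3 mm of the spindle's and its underside within 3 mm of the deck, its pointer within 0.2 rad (11 degrees) of the off mark; it is at rest and released (all of step 1 and angle between the x axis of knob and the x axis of hotplate, either way round below 0.2 rad and x of knob_pointer in the frame of spindle_foot above 0.015 m and linear speed of knob below 0.01 m/s and contact force between the fingers and knob below 0.1 N); the robot touches nothing.
It fails at once if the knob is pressed on the hotplate or its spindle with more than 40 N (contact force between knob and hotplate above 40 N).
It fails at once if the arm or gripper presses on the hotplate with more than 30 N (contact force between the arm and hotplate above 30 N).
It fails at once if the garlic is moved by more than 20 mm (distance of garlic from where it was at the start of the episode above 0.02 m).
It fails at once if the lemon is moved by more than 20 mm (distance of lemon from where it was at the start of the episode above 0.02 m).
It also fails if it takes over 61 s, if anything falls off the work surface, if the arm or the gripper's body presses on something with over 40 N, if the wrist force passes 120 N, or if a joint passes its speed limit or range.

## Working session

There is one attempt and no reset: what is moved stays moved. The work goes in short steps, Python scripts to look and compute and a tool call to move; the robot and the scene stay as the last step left them, time stands still between calls to the robot, and variables do not carry over. Pictures are saved under pics/ and viewed, at most 10 in all, crops included, and the job is handed in when it is done.

Besides the shell and the picture viewer there is one more tool, called after ">>>" as name(argument=value, ...) on one line, values as JSON. servo_tool: Moves the arm, as the interface text tells. Its arguments: {"type":"object","properties":{"targets":{"type":"array","items":{"type":"object","properties":{"dx":{"type":"number"},"dy":{"type":"number"},"dz":{"type":"number"},"ax":{"type":"number"},"ay":{"type":"number"},"az":{"type":"number"}}}},"gripper":{"type":"number"},"grip_force":{"type":"number"}},"required":["targets"]}

```bash
mkdir -p pics; cat > h.py <<'E'
import numpy as np, cv2
from cell import r
def ray(cam,u,v,T=None):
    m=r.camera_model(cam); K=np.array(m["mtx"]); 
    d=np.array([(u-K[0,2])/K[0,0],(v-K[1,2])/K[1,1]]); s=d.copy()
    for _ in range(20): s=d/(1+m["k1"]*(s@s))
    T=np.array(m["world_from_camera"]) if T is None else T
    return T[:3,3], T[:3,:3]@np.array([s[0],-s[1],-1])
def atz(cam,u,v,z,T=None):
    o,d=ray(cam,u,v,T); return o+d*(z-o[2])/d[2]
def proj(cam,p,T=None):
    m=r.camera_model(cam);K=np.array(m["mtx"])
    T=np.array(m["world_from_camera"]) if T is None else T
    q=np.linalg.inv(T)@np.append(p,1); s=np.array([q[0],-q[1]])/-q[2]
    s=s*(1+m["k1"]*(s@s)); return K[0,0]*s[0]+K[0,2],K[1,1]*s[1]+K[1,2]
def wristT(st):
    from scipy.spatial.transform import Rotation as R
    T=np.eye(4);T[:3,:3]=R.from_quat(st["eef_rot"]).as_matrix();T[:3,3]=st["ee_pos"]
    return T@np.array(r.camera_model("wrist")["mount"])
E
python3 - <<'E'
from h import *
a=r.capture("top");b=r.capture("side")
cv2.imwrite("pics/top.png",a);cv2.imwrite("pics/side.png",b)
st=r.state();print(st["ee_pos"],st["eef_rot"],st["t"])
for c in("top","side"):
  for l in("knob","spindle_top","off_mark","hotplate","garlic","lemon"):
    f=r.tip_of if l in("spindle_top","off_mark","hotplate") else r.find_in
    print(c,l,[(np.round(x["centre"],3).tolist(),round(x["p"],2),np.round(proj(c,x["centre"])).tolist()) for x in f(l,c)[:5]])
print(r.camera_model("wrist")["mount"])
E
```

```text
[0.12621393 0.5349934  0.1800826 ] [ 1.15624824e-01  9.93292836e-01 -4.82037976e-04 -1.00735262e-04] 0.1
top knob [([0.374, -0.222, 0.039], 0.78, [290.0, 250.0]), ([0.447, -0.285, 0.036], 0.68, [315.0, 222.0]), ([0.52, -0.22, 0.039], 0.66, [290.0, 193.0]), ([0.42, -0.384, 0.035], 0.65, [353.0, 234.0]), ([0.626, -0.248, 0.036], 0.54, [301.0, 154.0])]
top spindle_top []
top off_mark [([0.588, 0.026, 0.058], 0.95, [194.0, 162.0])]
top hotplate [([0.646, 0.032, -0.001], 0.58, [196.0, 147.0])]
top garlic [([0.625, -0.249, 0.038], 0.87, [301.0, 154.0])]
top lemon [([0.543, -0.41, 0.046], 0.98, [363.0, 186.0])]
side knob [([0.408, -0.393, 0.026], 0.86, [311.0, 272.0]), ([0.445, -0.291, 0.023], 0.8, [287.0, 248.0]), ([0.365, -0.226, 0.024], 0.77, [248.0, 253.0]), ([0.511, -0.228, 0.019], 0.66, [283.0, 229.0])]
side spindle_top [([0.555, 0.023, 0.078], 0.93, [228.0, 176.0])]
side off_mark [([0.588, 0.029, 0.055], 0.6, [234.0, 178.0])]
side hotplate [([0.643, 0.031, -0.001], 0.67, [245.0, 186.0]), ([0.46, -0.264, 0.012], 0.3, [282.0, 245.0])]
side garlic [([0.622, -0.261, 0.035], 0.57, [315.0, 211.0])]
side lemon [([0.53, -0.42, 0.044], 0.62, [346.0, 246.0])]
[[ 1.27920514e-03  9.55914527e-01  2.93642266e-01  8.24674789e-02]
 [ 9.99998751e-01 -9.50371500e-04 -1.26252132e-03  3.23925724e-04]
 [-9.27793227e-04  2.93643514e-01 -9.55914549e-01 -2.04775808e-01]
 [ 0.00000000e+00  0.00000000e+00  0.00000000e+00  1.00000000e+00]]
```

View pics/top.png

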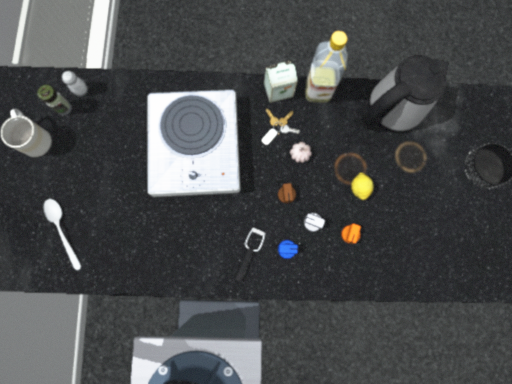

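View pics/side.png

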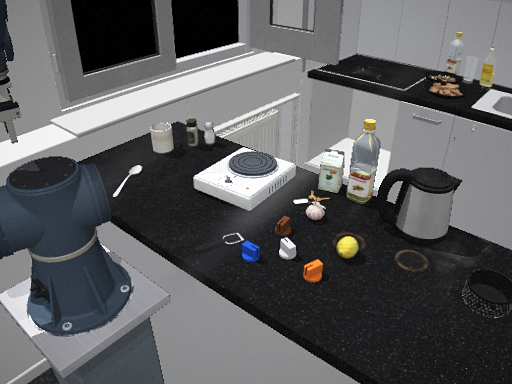

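Knob candidates in the top view are blue (288,249), brown (287,193), orange (352,233) and silver-grey (314,222). I choose the silver one, at about (0.447, -0.287), and check it in a crop.

```bash
python3 - <<'E'
from h import *
a=cv2.imread("pics/top.png");b=cv2.imread("pics/side.png")
f=lambda i,x,y,h:cv2.resize(i[y-h:y+h,x-h:x+h],(390,390),interpolation=cv2.INTER_CUBIC)
cv2.imwrite("pics/crop.png",np.hstack([f(a,314,222,20),f(b,288,248,20)]))
t=r.tip_of("knob_pointer","top");print([(np.round(x["centre"],3).tolist(),round(x["p"],2)) for x in t])
t=r.tip_of("knob","top");print([(np.round(x["centre"],3).tolist(),round(x["p"],2)) for x in t])
E
```

```text
[([0.379, -0.25, 0.007], 0.74), ([0.401, -0.378, 0.008], 0.69), ([0.5, -0.222, 0.014], 0.67), ([0.457, -0.266, 0.008], 0.55)]
[([0.42, -0.387, -0.0], 0.63), ([0.521, -0.222, 0.007], 0.59), ([0.45, -0.29, 0.0], 0.55), ([0.379, -0.223, 0.004], 0.52)]
```

View pics/crop.png

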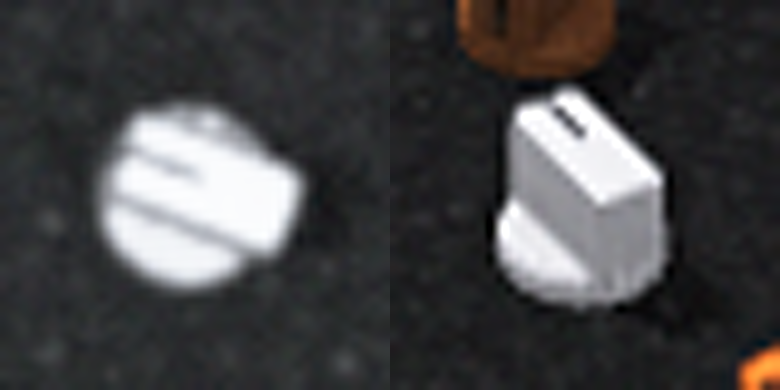

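Silver is confirmed plain. Its pointer faces left and slightly up in the top view, so its world yaw is about 70°. On the way I go over the spindle to look at the blade.

>>> servo_tool(targets=[{"dx":2,"dy":-2.5,"dz":0.8,"az":-1.7},{"dx":4,"dy":-5,"dz":0.8,"az":-3.4},{"dx":6,"dy":-7.5,"dz":0.8,"az":-5},{"dx":8,"dy":-10,"dz":0.8,"az":-6.8},{"dx":10,"dy":-12.5,"dz":0.8,"az":-8.5},{"dx":12,"dy":-15,"dz":0.8,"az":-10},{"dx":14,"dy":-17.5,"dz":0.8,"az":-11.8},{"dx":17,"dy":-20.4,"dz":0.8,"az":-13.5}], gripper=1)

```text
schema error: expected keys dx, dy, dz, ax, ay, az
```

>>> servo_tool(targets=[{"az":-1.3},{"az":-2.6},{"az":-2.6},{"az":-2.6},{"az":-2.6}])

```text
schema error: expected keys dx, dy, dz, ax, ay, az
```

```bash
cat > look.py <<'E'
import sys
from h import *
st=r.state();T=wristT(st);a=r.capture("wrist");cv2.imwrite("pics/%s.png"%sys.argv[1],a)
np.save("T.npy",T)
from scipy.spatial.transform import Rotation as R
X=R.from_quat(st["eef_rot"]).as_matrix()
print(st["t"],np.round(st["ee_pos"],4),"toolx yaw",np.degrees(np.arctan2(X[1,0],X[0,0])),"tilt",np.round(X[:,2],3),np.round(st["ft_force"],2),np.round(st["joint_positions"],2))
for l in sys.argv[2:]:
  print(l,[(np.round(x["centre"],4).tolist(),round(x["p"],2),np.round(proj("wrist",x["centre"],T)).tolist()) for x in r.tip_of(l,"wrist")[:4]])
E
python3 look.py w1 spindle_top spindle_foot off_mark hotplate
```

```text
0.8 [0.1263 0.5353 0.1805] toolx yaw 166.721209550235 tilt [-0. -0. -1.] [-0.4  -0.34 -0.62] [ 1.25  0.35  1.65  0.    1.14 -0.08]
spindle_top []
spindle_foot []
off_mark []
hotplate []
```

View pics/w1.png

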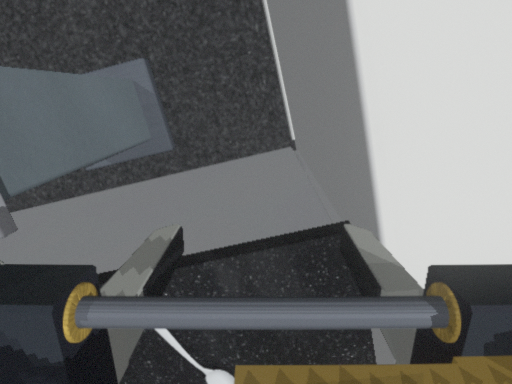

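>>> servo_tool(targets=[{"dx":2,"dy":-2.5,"dz":0.8,"ax":0,"ay":0,"az":-1.7},{"dx":4,"dy":-5,"dz":0.8,"ax":0,"ay":0,"az":-3.4},{"dx":6,"dy":-7.5,"dz":0.8,"ax":0,"ay":0,"az":-5},{"dx":8,"dy":-10,"dz":0.8,"ax":0,"ay":0,"az":-6.8},{"dx":10,"dy":-12.5,"dz":0.8,"ax":0,"ay":0,"az":-8.5},{"dx":12,"dy":-15,"dz":0.8,"ax":0,"ay":0,"az":-10},{"dx":14,"dy":-17.5,"dz":0.8,"ax":0,"ay":0,"az":-11.8},{"dx":16.4,"dy":-20.4,"dz":0.8,"ax":0,"ay":0,"az":-13.5}], gripper=1)

```text
t: 2.05
ee_pos: [0.4389, 0.1448, 0.2007]
eef_rot: [0.735, 0.678, 0.0, 0.0]
ft_force: [1.1, 0.8, 0.5]
finger_gap: 0.0927
grasp_force: 0.0
```

>>> servo_tool(targets=[{"dx":0,"dy":0,"dz":0,"ax":0,"ay":0,"az":-1.3},{"dx":0,"dy":0,"dz":0,"ax":0,"ay":0,"az":-2.6},{"dx":0,"dy":0,"dz":0,"ax":0,"ay":0,"az":-2.6},{"dx":0,"dy":0,"dz":0,"ax":0,"ay":0,"az":-2.6},{"dx":0,"dy":0,"dz":0,"ax":0,"ay":0,"az":-2.6},{"dx":0,"dy":0,"dz":0,"ax":0,"ay":0,"az":-2.6}])

```text
t: 2.8
ee_pos: [0.4378, 0.1468, 0.2005]
eef_rot: [0.818, 0.575, 0.0, 0.0]
ft_force: [-0.0, 0.3, 0.3]
finger_gap: 0.0931
grasp_force: 0.0
```

```bash
python3 look.py w2 spindle_top spindle_foot off_mark hotplate
```

```text
2.8 [0.4378 0.1468 0.2005] toolx yaw 70.18399270787339 tilt [ 0.  0. -1.] [-0.01  0.34  0.29] [0.22 0.17 1.84 0.   1.13 0.57]
spindle_top [([0.5533, 0.0294, 0.0764], 0.8, [389.0, 231.0])]
spindle_foot [([0.5561, 0.0295, 0.0576], 0.86, [385.0, 224.0])]
off_mark [([0.5867, 0.0292, 0.0588], 0.75, [410.0, 217.0])]
hotplate [([0.6441, 0.0298, -0.0045], 0.65, [430.0, 186.0])]
```

View pics/w2.png

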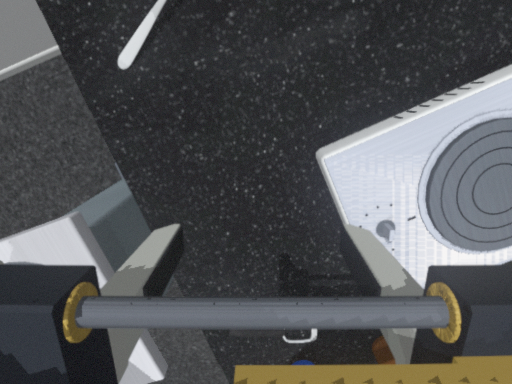

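The hotplate is in the right half: spindle at (388,230), off mark at (411,217). The move stopped short, so I go directly above the spindle and lower.

>>> servo_tool(targets=[{"dx":1.5,"dy":-1.5,"dz":-0.4,"ax":0,"ay":0,"az":0},{"dx":3,"dy":-3,"dz":-0.8,"ax":0,"ay":0,"az":0},{"dx":4.7,"dy":-4.7,"dz":-1.6,"ax":0,"ay":0,"az":0},{"dx":4.7,"dy":-4.7,"dz":-1.6,"ax":0,"ay":0,"az":0},{"dx":4.7,"dy":-4.7,"dz":-1.6,"ax":0,"ay":0,"az":0}])

```text
t: 3.68
ee_pos: [0.5549, 0.0293, 0.1603]
eef_rot: [0.819, 0.574, -0.0, -0.0]
ft_force: [0.2, 0.6, 0.4]
finger_gap: 0.0928
grasp_force: 0.0
```

```bash
python3 look.py w3 spindle_top spindle_foot off_mark hotplate; python3 - <<'E'
from h import *
a=cv2.imread("pics/w3.png");T=np.load("T.npy")
u,v=proj("wrist",[.555,.029,.08],T);print(u,v);u,v=int(u),int(v)
c=cv2.resize(a[v-50:v+50,u-60:u+60],None,fx=6,fy=6,interpolation=cv2.INTER_CUBIC);cv2.imwrite("pics/w3c.png",c)
E
```

```text
3.675 [0.5549 0.0293 0.1603] toolx yaw 70.09888446157194 tilt [-0.001  0.    -1.   ] [0.19 0.56 0.45] [-0.03  0.38  1.66  0.    1.1   0.32]
spindle_top [([0.5546, 0.0274, 0.0774], 0.96, [262.0, 184.0])]
spindle_foot [([0.5545, 0.0271, 0.0543], 0.59, [262.0, 178.0])]
off_mark [([0.5854, 0.0306, 0.0605], 0.57, [290.0, 167.0])]
hotplate [([0.6391, 0.0331, -0.0034], 0.91, [327.0, 138.0])]
262.1273488154278 183.30974903501775
```

View pics/w3c.png

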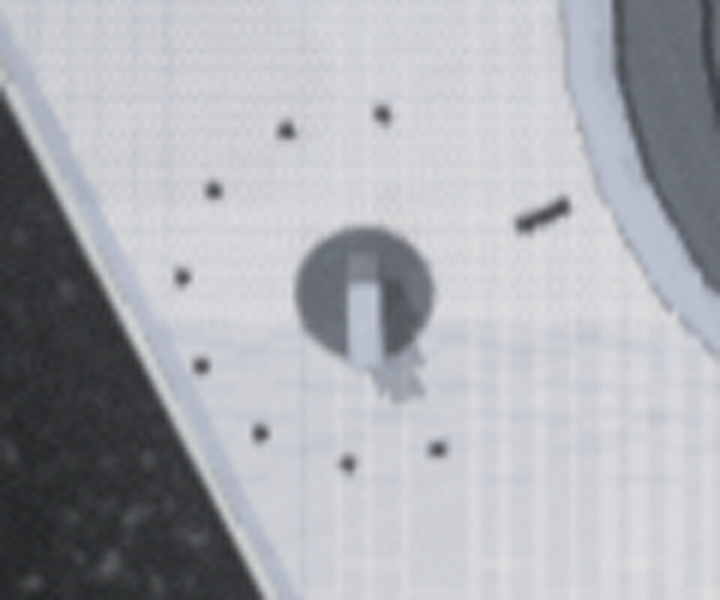

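The blade top is bright, from crop (364,283) to (364,367), close to vertical in the picture. The off mark is at crop (543,214). Next I convert these to world.

```bash
python3 - <<'E'
from h import *
T=np.load("T.npy");f=lambda x,y,z:atz("wrist",202+x/6,133+y/6,z,T)
c=f(364,325,.08);print("spindle top",c)
a=f(364.5,283,.08);b=f(363.5,367,.08);d=a-b;print("blade yaw",np.degrees(np.arctan2(d[1],d[0])),np.linalg.norm(d))
m=f(543,214,.06);e=m-c;print("off",m,np.degrees(np.arctan2(e[1],e[0])),np.linalg.norm(e[:2]))
x=f(520,225,.06);y=f(568,206,.06);e=y-x;print("markdir",np.degrees(np.arctan2(e[1],e[0])))
E
```

```text
spindle top [0.55417839 0.0251829  0.08      ]
blade yaw 69.58045396437986 0.01410147088839866
off [0.58722246 0.02763827 0.06      ] 4.249608474348659 0.03313516724004905
markdir 2.549776854724417
```

>>> servo_tool(targets=[{"dx":-1,"dy":-2.2,"dz":0,"ax":0,"ay":0,"az":0},{"dx":-2,"dy":-4.4,"dz":0,"ax":0,"ay":0,"az":0},{"dx":-3,"dy":-6.6,"dz":0,"ax":0,"ay":0,"az":0},{"dx":-4,"dy":-8.8,"dz":0,"ax":0,"ay":0,"az":0},{"dx":-4.3,"dy":-11,"dz":0,"ax":0,"ay":0,"az":0},{"dx":-4.3,"dy":-12.6,"dz":0,"ax":0,"ay":0,"az":0},{"dx":-4.3,"dy":-12.6,"dz":0,"ax":0,"ay":0,"az":0},{"dx":-4.3,"dy":-12.6,"dz":0,"ax":0,"ay":0,"az":0}])

```text
t: 4.92
ee_pos: [0.4478, -0.285, 0.1606]
eef_rot: [0.818, 0.575, 0.0, -0.0]
ft_force: [0.6, -0.1, -0.9]
finger_gap: 0.0932
grasp_force: 0.0
```

```bash
python3 look.py w4 knob knob_pointer; python3 - <<'E'
from h import *
a=cv2.imread("pics/w4.png")
cv2.imwrite("pics/w4c.png",cv2.resize(a[100:280,170:370],None,fx=3,fy=3,interpolation=cv2.INTER_CUBIC))
E
```

```text
4.925 [ 0.4478 -0.285   0.1606] toolx yaw 70.13962356252611 tilt [ 0.  0. -1.] [ 0.64 -0.11 -0.86] [-0.65  0.34  1.72  0.    1.08 -0.31]
knob [([0.3749, -0.2175, 0.0007], 0.86, [184.0, 132.0]), ([0.4243, -0.3864, -0.0025], 0.67, [271.0, 241.0]), ([0.5272, -0.2145, -0.0], 0.64, [307.0, 83.0]), ([0.4522, -0.2854, 0.0015], 0.56, [265.0, 164.0])]
knob_pointer [([0.3779, -0.2394, 0.0104], 0.93, [192.0, 150.0]), ([0.4555, -0.2676, 0.0088], 0.87, [263.0, 150.0]), ([0.3995, -0.3799, 0.0126], 0.69, [251.0, 248.0]), ([0.5024, -0.2207, 0.0108], 0.62, [289.0, 97.0])]
```

View pics/w4c.png

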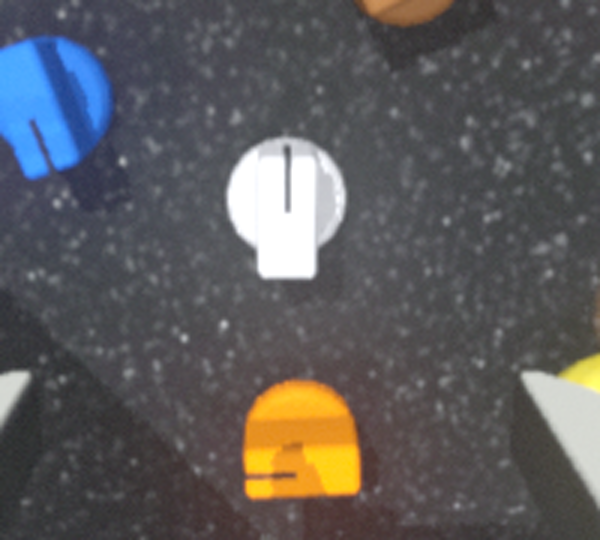

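```bash
python3 - <<'E'
from h import *
T=np.load("T.npy");f=lambda x,y,z:atz("wrist",170+x/3,100+y/3,z,T)
p=[f(*q,.038) for q in[(258,155),(318,155),(258,278),(316,278)]]
print(np.mean(p,axis=0));d=p[0]+p[1]-p[2]-p[3];print(np.degrees(np.arctan2(d[1],d[0])),np.linalg.norm(d)/2)
a=f(289,147,.038);b=f(288,210,.038);d=a-b;print("line",np.degrees(np.arctan2(d[1],d[0])))
E
```

```text
[ 0.4517648  -0.28673985  0.038     ]
69.9914275951205 0.04606061451281415
line 69.5663734767879
```

>>> servo_tool(targets=[{"dx":0.16,"dy":-0.07,"dz":-1.5,"ax":0,"ay":0,"az":0},{"dx":0.16,"dy":-0.07,"dz":-3,"ax":0,"ay":0,"az":0},{"dx":0.16,"dy":-0.07,"dz":-4.5,"ax":0,"ay":0,"az":0},{"dx":0.16,"dy":-0.07,"dz":-5.3,"ax":0,"ay":0,"az":0},{"dx":0.16,"dy":-0.07,"dz":-5.84,"ax":0,"ay":0,"az":0},{"dx":0.16,"dy":-0.07,"dz":-5.84,"ax":0,"ay":0,"az":0}], gripper=0.65)

```text
t: 5.82
ee_pos: [0.4517, -0.287, 0.0141]
eef_rot: [0.818, 0.575, -0.0, -0.0]
ft_force: [-0.7, -0.3, 0.4]
finger_gap: 0.0604
grasp_force: 0.0
```

>>> servo_tool(targets=[{"dx":0,"dy":0,"dz":0,"ax":0,"ay":0,"az":0},{"dx":0,"dy":0,"dz":0,"ax":0,"ay":0,"az":0},{"dx":0,"dy":0,"dz":0,"ax":0,"ay":0,"az":0},{"dx":0,"dy":0,"dz":0,"ax":0,"ay":0,"az":0},{"dx":0,"dy":0,"dz":0,"ax":0,"ay":0,"az":0},{"dx":0,"dy":0,"dz":0,"ax":0,"ay":0,"az":0},{"dx":0,"dy":0,"dz":0,"ax":0,"ay":0,"az":0},{"dx":0,"dy":0,"dz":0,"ax":0,"ay":0,"az":0}], gripper=0, grip_force=25)

```text
t: 6.82
ee_pos: [0.4518, -0.2876, 0.0144]
eef_rot: [0.819, 0.574, -0.0, -0.0]
ft_force: [-0.3, -0.8, -0.6]
finger_gap: 0.0004
grasp_force: 0.0
```

The gripper closed on nothing, so I look.

```bash
python3 look.py w5 knob knob_pointer; python3 - <<'E'
from h import *
r.capture("side");r.capture("top")
for c in("side","top"):
  for l in("knob","knob_pointer"):
    print(c,l,[(np.round(x["centre"],4).tolist(),round(x["p"],2)) for x in r.tip_of(l,c)[:5]])
E
```

```text
6.825 [ 0.4518 -0.2876  0.0144] toolx yaw 70.11899868481909 tilt [-0.  0. -1.] [-0.25 -0.81 -0.59] [-0.65  0.56  1.81  0.    0.77 -0.31]
knob [([0.3767, -0.2215, 0.0025], 0.88, [132.0, 160.0]), ([0.4267, -0.3873, -0.0024], 0.78, [274.0, 317.0]), ([0.5246, -0.2163, -0.0008], 0.71, [328.0, 79.0]), ([0.4525, -0.2852, 0.0015], 0.69, [262.0, 205.0])]
knob_pointer [([0.3763, -0.2403, 0.009], 0.82, [140.0, 187.0]), ([0.4559, -0.2669, 0.0069], 0.74, [258.0, 183.0]), ([0.5048, -0.2215, 0.0108], 0.65, [304.0, 97.0])]
side knob [([0.419, -0.3868, 0.0058], 0.84), ([0.3799, -0.2193, 0.0053], 0.72), ([0.4551, -0.2895, 0.0011], 0.59), ([0.5239, -0.2188, -0.002], 0.59)]
side knob_pointer [([0.4982, -0.2174, 0.0103], 0.66), ([0.3974, -0.3809, 0.016], 0.6), ([0.3768, -0.2443, 0.0043], 0.58), ([0.4604, -0.2612, 0.0149], 0.52), ([0.5538, 0.0239, 0.0791], 0.33)]
top knob [([0.5218, -0.2177, -0.0001], 0.62)]
top knob_pointer [([0.4967, -0.2202, 0.0133], 0.71)]
```

View pics/w5.png

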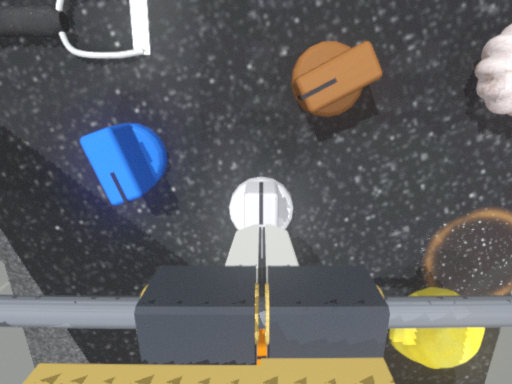

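```bash
python3 - <<'E'
from h import *
T=np.load("T.npy")
st=r.state();e=np.array(st["ee_pos"]);x=np.array([.34,.94,0])
print("tcp",proj("wrist",e,T))
for s in(-.023,0,.023):
  print(s,proj("wrist",e*[1,1,0]+[0,0,.038]+s*x,T),proj("wrist",e*[1,1,0]+[0,0,.01]+s*x,T))
print(atz("wrist",262,208,.01,T), r.camera_model("wrist")["mtx"],st["finger_gap"],st["effort"])
a=cv2.imread("pics/w5.png");b=r.capture("side")
cv2.imwrite("pics/w5c.png",np.hstack([cv2.resize(a[165:285,200:320],(400,400),interpolation=2),cv2.resize(b[215:275,258:318],(400,400),interpolation=2)]))
E
```

```text
tcp (np.float64(261.9867074248745), np.float64(214.42322159357917))
-0.023 (np.float64(261.9580409712132), np.float64(260.1344787986003)) (np.float64(261.926449227281), np.float64(240.82206675683494))
0 (np.float64(262.02116029219616), np.float64(228.24499073310375)) (np.float64(261.98097428090904), np.float64(212.1245657493351))
0.023 (np.float64(262.0885621986697), np.float64(194.03658161646052)) (np.float64(262.0387248997473), np.float64(181.6177255845532))
[ 0.45288264 -0.28459805  0.01      ] [[309.2117537    0.         261.54582648]
 [  0.         309.2117537  187.92746884]
 [  0.           0.           1.        ]] 0.000614669964686405 [ 1.33708469e-03 -5.32492089e+01 -2.06778181e+01  4.90987930e-02
  3.85747303e-02 -3.64416371e-05]
```

View pics/w5c.png

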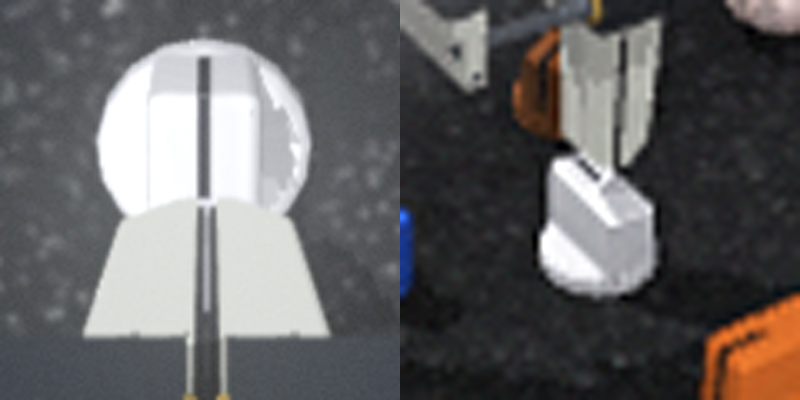

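In the side crop the closed fingers hover over the knob's top. In the wrist view the fingertips project about 40 mm short of the stated TCP. So the real tips sit higher than the TCP figure, and I open and descend carefully, watching the force.

>>> servo_tool(targets=[{"dx":0,"dy":0,"dz":0,"ax":0,"ay":0,"az":0},{"dx":0,"dy":0,"dz":0,"ax":0,"ay":0,"az":0},{"dx":0,"dy":0,"dz":0,"ax":0,"ay":0,"az":0},{"dx":0,"dy":0,"dz":0,"ax":0,"ay":0,"az":0},{"dx":0,"dy":0,"dz":-0.25,"ax":0,"ay":0,"az":0},{"dx":0,"dy":0,"dz":-0.5,"ax":0,"ay":0,"az":0},{"dx":0,"dy":0,"dz":-0.5,"ax":0,"ay":0,"az":0}], gripper=0.65)

```text
t: 8.2
ee_pos: [0.4514, -0.2873, 0.0013]
eef_rot: [0.819, 0.574, -0.0, -0.001]
ft_force: [0.7, 0.0, -0.7]
finger_gap: 0.06
grasp_force: 0.0
```

>>> servo_tool(targets=[{"dx":0,"dy":0,"dz":-0.2,"ax":0,"ay":0,"az":0},{"dx":0,"dy":0,"dz":-0.4,"ax":0,"ay":0,"az":0},{"dx":0,"dy":0,"dz":-0.4,"ax":0,"ay":0,"az":0}])

```text
t: 8.57
ee_pos: [0.4516, -0.2874, -0.0085]
eef_rot: [0.819, 0.574, -0.0, -0.0]
ft_force: [-0.3, 0.3, 0.7]
finger_gap: 0.0599
grasp_force: 0.0
```

```bash
python3 look.py w6; python3 - <<'E'
from h import *
b=r.capture("side");a=cv2.imread("pics/w6.png")
cv2.imwrite("pics/w6c.png",np.hstack([cv2.resize(a[150:290,170:350],(514,400),interpolation=2),cv2.resize(b[220:280,260:303],(286,400),interpolation=2)]))
E
```

```text
8.575 [ 0.4516 -0.2874 -0.0085] toolx yaw 70.11570857656683 tilt [-0.001  0.    -1.   ] [-0.34  0.29  0.65] [-0.65  0.6   1.82  0.    0.73 -0.31]
```

View pics/w6c.png

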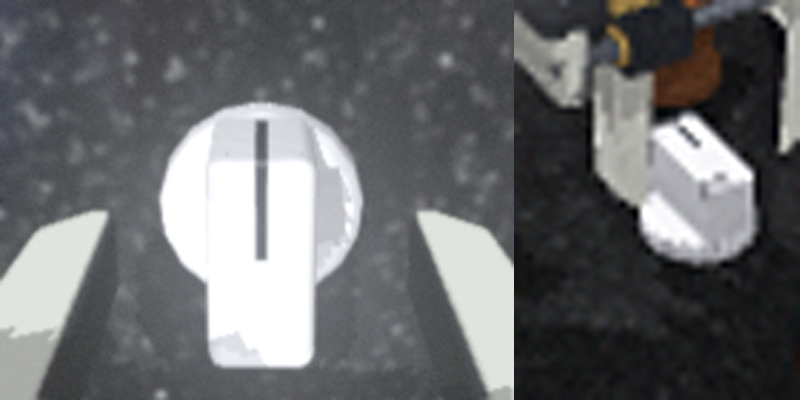

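The knob is untouched between the open fingers, with the bar aligned. Next I estimate the tip height from the side view. That was my last picture, so the rest goes by numbers.

```bash
python3 - <<'E'
from h import *
c=np.array([.4516,-.2874]);y=np.array([.94,-.34]);x=np.array([.34,.94])
for n,s in(("left",-1),("right",1)):
  for k in(.030,.04):
    for w in(-.0075,.0075):
      for z in(.005,.025,.04):
        p=c+s*k*y+w*x; print(n,k,w,z,np.round(proj("side",[*p,z]),1))
E
```

```text
left 0.03 -0.0075 0.005 [278.9 256.9]
left 0.03 -0.0075 0.025 [279.2 251.1]
left 0.03 -0.0075 0.04 [279.4 246.6]
left 0.03 0.0075 0.005 [275.9 253.8]
left 0.03 0.0075 0.025 [276.1 247.9]
left 0.03 0.0075 0.04 [276.3 243.5]
left 0.04 -0.0075 0.005 [275.7 258.2]
left 0.04 -0.0075 0.025 [275.9 252.3]
left 0.04 -0.0075 0.04 [276.1 247.8]
left 0.04 0.0075 0.005 [272.7 255. ]
left 0.04 0.0075 0.025 [272.9 249.1]
left 0.04 0.0075 0.04 [273.  244.7]
right 0.03 -0.0075 0.005 [297.7 249.6]
right 0.03 -0.0075 0.025 [298.1 243.8]
right 0.03 -0.0075 0.04 [298.5 239.4]
right 0.03 0.0075 0.005 [294.6 246.6]
right 0.03 0.0075 0.025 [295.  240.8]
right 0.03 0.0075 0.04 [295.3 236.4]
right 0.04 -0.0075 0.005 [300.8 248.4]
right 0.04 -0.0075 0.025 [301.2 242.6]
right 0.04 -0.0075 0.04 [301.5 238.2]
right 0.04 0.0075 0.005 [297.6 245.4]
right 0.04 0.0075 0.025 [298.  239.6]
right 0.04 0.0075 0.04 [298.3 235.2]
```

Both tips fit z ≈ 0.026, about 34 mm above the TCP. I lower 11 mm and close.

>>> servo_tool(targets=[{"dx":0,"dy":0,"dz":-0.2,"ax":0,"ay":0,"az":0},{"dx":0,"dy":0,"dz":-0.44,"ax":0,"ay":0,"az":0},{"dx":0,"dy":0,"dz":-0.44,"ax":0,"ay":0,"az":0}])

```text
t: 9.05
ee_pos: [0.4515, -0.2874, -0.0196]
eef_rot: [0.819, 0.574, -0.0, -0.0]
ft_force: [0.2, 0.4, 0.0]
finger_gap: 0.0606
grasp_force: 0.0
```

>>> servo_tool(targets=[{"dx":0,"dy":0,"dz":0,"ax":0,"ay":0,"az":0},{"dx":0,"dy":0,"dz":0,"ax":0,"ay":0,"az":0},{"dx":0,"dy":0,"dz":0,"ax":0,"ay":0,"az":0},{"dx":0,"dy":0,"dz":0,"ax":0,"ay":0,"az":0},{"dx":0,"dy":0,"dz":0,"ax":0,"ay":0,"az":0},{"dx":0,"dy":0,"dz":0,"ax":0,"ay":0,"az":0}], gripper=0, grip_force=25)

```text
t: 9.8
ee_pos: [0.4518, -0.2876, -0.019]
eef_rot: [0.819, 0.574, 0.0, 0.0]
ft_force: [-0.9, 0.5, 0.7]
finger_gap: 0.0218
grasp_force: 25.0
```

Gripped (22 mm gap). I lift and measure the knob's position in the hand.

>>> servo_tool(targets=[{"dx":0,"dy":0,"dz":1,"ax":0,"ay":0,"az":0},{"dx":0,"dy":0,"dz":2.5,"ax":0,"ay":0,"az":0},{"dx":0,"dy":0,"dz":4,"ax":0,"ay":0,"az":0},{"dx":0,"dy":0,"dz":5.2,"ax":0,"ay":0,"az":0},{"dx":0,"dy":0,"dz":5.2,"ax":0,"ay":0,"az":0},{"dx":0,"dy":0,"dz":5.2,"ax":0,"ay":0,"az":0}])

```text
t: 10.55
ee_pos: [0.4513, -0.2872, 0.1098]
eef_rot: [0.819, 0.574, -0.0, -0.001]
ft_force: [0.6, 0.3, -1.1]
finger_gap: 0.0218
grasp_force: 25.0
```

```bash
python3 look.py w7 knob_bore knob_pointer; python3 - <<'E'
from h import *
a=cv2.imread("pics/w7.png",0);T=np.load("T.npy");st=r.state();e=np.array(st["ee_pos"]);print(st["finger_gap"])
x=np.array([.3403,.9403,0]);b=e+[0,0,.0193]
for n,s,h in(("skirt front",.024,.01),("skirt front bottom",.024,0),("bar front top",.023,.038),("bar front foot",.023,.01)):print(n,proj("wrist",b+s*x+[0,0,h],T))
for v in range(160,232,4): print(v,a[v,222:304:3])
E
```

```text
10.55 [ 0.4513 -0.2872  0.1098] toolx yaw 70.11708670784134 tilt [-0.001  0.001 -1.   ] [ 0.62  0.33 -1.1 ] [-0.65  0.41  1.76 -0.    0.97 -0.31]
knob_bore [([0.3807, -0.2228, 0.0006], 0.77, [175.0, 141.0]), ([0.523, -0.2157, 0.0057], 0.69, [308.0, 83.0])]
knob_pointer [([0.3755, -0.2395, 0.0066], 0.79, [176.0, 159.0]), ([0.4535, -0.2642, 0.1369], 0.77, [253.0, 197.0]), ([0.5018, -0.2221, 0.0089], 0.66, [289.0, 98.0])]
0.02204413313132608
skirt front (np.float64(262.00547404624234), np.float64(195.2942839706949))
skirt front bottom (np.float64(262.01202397715934), np.float64(190.2825841362104))
bar front top (np.float64(261.9791392562985), np.float64(214.36525902107198))
bar front foot (np.float64(262.0022409103425), np.float64(196.87824716523903))
160 [67 64 75 77 73 65 70 85 75 74 80 73 72 72 73 73 70 70 73 74 86 72 70 72
 69 80 78 76]
164 [ 81 102  79  77  70  83  84  70  69  73  75  76  77  78  75  74  75  74
  85  84  89  73  69  70  71  74  70  68]
168 [ 78  72  77  76  75  82  77  75  83  97  77  80  92  81  86 101  79 104
 127  77  84  72  75  72  70  75  69  69]
172 [ 88  81
[... 1016 characters left out ...]
 92 210 248 255 253 209 207 208 211 210 205  78 151 204 206 207
 207 183 179 244 226 188 126  87  82  82]
212 [ 85  84 204 253 254 249 245 209 220 221 201 221 214  92 165 218 220 220
 218 190 174 215 237 222 179  87  83  82]
216 [ 89  88 248 248 246 243 241 243 250 251 252 251 247  94 188 248 247 251
 253 235 169 178 180 226 213 116  88  88]
220 [ 93 141 254 247 245 244 241 239 247 248 249 251 243  93 189 247 245 246
 249 232 173 177 177 180 218 172  99  92]
224 [ 88 228 255 244 232 226 228 239 247 248 248 249 243  94 189 246 245 246
 249 231 172 171 177 182 221 201  90  90]
228 [168 220 216 214 216 216 158 238 247 249 249 250 243  93 188 246 245 246
 249 231 148 168 211 216 215 214 185  94]
```

Knob axis equals TCP within about 0.3 mm, and the bar is aligned with the tool. I move above the spindle.

>>> servo_tool(targets=[{"dx":0.7,"dy":2,"dz":0.2,"ax":0,"ay":0,"az":0},{"dx":1.4,"dy":4,"dz":0.2,"ax":0,"ay":0,"az":0},{"dx":2.1,"dy":6,"dz":0.2,"ax":0,"ay":0,"az":0},{"dx":2.8,"dy":8,"dz":0.2,"ax":0,"ay":0,"az":0},{"dx":3.5,"dy":10,"dz":0,"ax":0,"ay":0,"az":0},{"dx":4.12,"dy":12.5,"dz":-0.6,"ax":0,"ay":0,"az":0},{"dx":4.12,"dy":12.5,"dz":-1.3,"ax":0,"ay":0,"az":0},{"dx":4.12,"dy":12.5,"dz":-1.3,"ax":0,"ay":0,"az":0}])

```text
t: 11.7
ee_pos: [0.5534, 0.0248, 0.0765]
eef_rot: [0.818, 0.575, -0.002, -0.001]
ft_force: [-1.2, -0.3, -1.7]
finger_gap: 0.022
grasp_force: 25.0
```

>>> servo_tool(targets=[{"dx":0,"dy":0,"dz":-0.1,"ax":0,"ay":0,"az":0},{"dx":0,"dy":0,"dz":-0.1,"ax":0,"ay":0,"az":0},{"dx":0,"dy":0,"dz":-0.1,"ax":0,"ay":0,"az":0}])

```text
t: 12.08
ee_pos: [0.555, 0.0242, 0.0764]
eef_rot: [0.819, 0.574, 0.0, 0.0]
ft_force: [0.1, -0.1, -1.3]
finger_gap: 0.0217
grasp_force: 25.0
```

>>> servo_tool(targets=[{"dx":0,"dy":0,"dz":-0.2,"ax":0,"ay":0,"az":0},{"dx":0,"dy":0,"dz":-0.4,"ax":0,"ay":0,"az":0},{"dx":0,"dy":0,"dz":-0.6,"ax":0,"ay":0,"az":0},{"dx":0,"dy":0,"dz":-0.7,"ax":0,"ay":0,"az":0},{"dx":0,"dy":0,"dz":-0.7,"ax":0,"ay":0,"az":0},{"dx":0,"dy":0,"dz":-0.7,"ax":0,"ay":0,"az":0}])

```text
t: 12.82
ee_pos: [0.5549, 0.0249, 0.0585]
eef_rot: [0.819, 0.574, 0.0, 0.0]
ft_force: [0.1, 0.6, -1.6]
finger_gap: 0.022
grasp_force: 25.0
```

>>> servo_tool(targets=[{"dx":0,"dy":0,"dz":-0.08,"ax":0,"ay":0,"az":0},{"dx":0,"dy":0,"dz":-0.08,"ax":0,"ay":0,"az":0}])

```text
t: 13.08
ee_pos: [0.5547, 0.0249, 0.0563]
eef_rot: [0.819, 0.574, -0.0, -0.0]
ft_force: [0.1, 0.1, -0.1]
finger_gap: 0.0217
grasp_force: 25.0
```

>>> servo_tool(targets=[{"dx":0,"dy":0,"dz":-0.08,"ax":0,"ay":0,"az":0},{"dx":0,"dy":0,"dz":-0.08,"ax":0,"ay":0,"az":0}])

```text
t: 13.32
ee_pos: [0.5547, 0.0249, 0.0543]
eef_rot: [0.819, 0.574, -0.0, -0.0]
ft_force: [0.4, 1.3, -1.2]
finger_gap: 0.0219
grasp_force: 25.0
```

>>> servo_tool(targets=[{"dx":0,"dy":0,"dz":-0.04,"ax":0,"ay":0,"az":0},{"dx":0,"dy":0,"dz":-0.04,"ax":0,"ay":0,"az":0}])

```text
t: 13.58
ee_pos: [0.5548, 0.0249, 0.0534]
eef_rot: [0.819, 0.574, -0.0, -0.0]
ft_force: [0.2, 1.1, -2.5]
finger_gap: 0.0217
grasp_force: 25.0
```

>>> servo_tool(targets=[{"dx":0,"dy":0,"dz":-0.04,"ax":0,"ay":0,"az":0},{"dx":0,"dy":0,"dz":-0.04,"ax":0,"ay":0,"az":0}])

```text
t: 13.82
ee_pos: [0.5547, 0.0249, 0.0524]
eef_rot: [0.819, 0.574, -0.0, -0.0]
ft_force: [0.0, 0.5, -2.0]
finger_gap: 0.0215
grasp_force: 25.0
```

It is going in (below the 0.0547 step level without force). I continue in small steps.

>>> servo_tool(targets=[{"dx":0,"dy":0,"dz":-0.05,"ax":0,"ay":0,"az":0},{"dx":0,"dy":0,"dz":-0.1,"ax":0,"ay":0,"az":0},{"dx":0,"dy":0,"dz":-0.1,"ax":0,"ay":0,"az":0}])

```text
t: 14.2
ee_pos: [0.5547, 0.0249, 0.0498]
eef_rot: [0.819, 0.574, -0.0, -0.0]
ft_force: [-0.3, -0.4, -0.8]
finger_gap: 0.0218
grasp_force: 25.0
```

>>> servo_tool(targets=[{"dx":0,"dy":0,"dz":-0.05,"ax":0,"ay":0,"az":0},{"dx":0,"dy":0,"dz":-0.1,"ax":0,"ay":0,"az":0},{"dx":0,"dy":0,"dz":-0.1,"ax":0,"ay":0,"az":0}])

```text
t: 14.58
ee_pos: [0.5547, 0.0249, 0.0473]
eef_rot: [0.819, 0.574, -0.0, -0.0]
ft_force: [0.7, -0.3, -0.1]
finger_gap: 0.0219
grasp_force: 25.0
```

>>> servo_tool(targets=[{"dx":0,"dy":0,"dz":-0.06,"ax":0,"ay":0,"az":0},{"dx":0,"dy":0,"dz":-0.12,"ax":0,"ay":0,"az":0},{"dx":0,"dy":0,"dz":-0.18,"ax":0,"ay":0,"az":0},{"dx":0,"dy":0,"dz":-0.18,"ax":0,"ay":0,"az":0}])

```text
t: 15.08
ee_pos: [0.5547, 0.0249, 0.0428]
eef_rot: [0.819, 0.574, -0.0, -0.0]
ft_force: [0.7, 0.3, -1.2]
finger_gap: 0.0221
grasp_force: 25.0
```

>>> servo_tool(targets=[{"dx":0,"dy":0,"dz":-0.04,"ax":0,"ay":0,"az":0},{"dx":0,"dy":0,"dz":-0.06,"ax":0,"ay":0,"az":0},{"dx":0,"dy":0,"dz":-0.06,"ax":0,"ay":0,"az":0}])

```text
t: 15.45
ee_pos: [0.5548, 0.0249, 0.0414]
eef_rot: [0.819, 0.574, 0.0, -0.0]
ft_force: [0.3, 0.1, -0.9]
finger_gap: 0.022
grasp_force: 25.0
```

>>> servo_tool(targets=[{"dx":0,"dy":0,"dz":-0.02,"ax":0,"ay":0,"az":0},{"dx":0,"dy":0,"dz":-0.02,"ax":0,"ay":0,"az":0}])

```text
t: 15.7
ee_pos: [0.5548, 0.0249, 0.041]
eef_rot: [0.819, 0.574, 0.0, 0.0]
ft_force: [-1.0, -0.0, 0.6]
finger_gap: 0.0219
grasp_force: 25.0
```

>>> servo_tool(targets=[{"dx":0,"dy":0,"dz":-0.02,"ax":0,"ay":0,"az":0},{"dx":0,"dy":0,"dz":-0.02,"ax":0,"ay":0,"az":0}])

```text
t: 15.95
ee_pos: [0.5548, 0.0249, 0.041]
eef_rot: [0.819, 0.574, 0.0, 0.0]
ft_force: [-4.1, -0.1, 5.6]
finger_gap: 0.0219
grasp_force: 25.0
```

>>> servo_tool(targets=[{"dx":0,"dy":0,"dz":-0.02,"ax":0,"ay":0,"az":0},{"dx":0,"dy":0,"dz":-0.02,"ax":0,"ay":0,"az":0}])

```text
t: 16.2
ee_pos: [0.5549, 0.0249, 0.041]
eef_rot: [0.819, 0.574, 0.0, 0.0]
ft_force: [-6.0, -0.4, 13.2]
finger_gap: 0.0218
grasp_force: 25.0
```

Home on the deck (resting force 13 N up). I relieve the pressure, then turn clockwise in stages.

>>> servo_tool(targets=[{"dx":-0.01,"dy":0,"dz":0.03,"ax":0,"ay":0,"az":0},{"dx":-0.01,"dy":0,"dz":0.03,"ax":0,"ay":0,"az":0},{"dx":-0.01,"dy":0,"dz":0.03,"ax":0,"ay":0,"az":-0.7},{"dx":-0.01,"dy":0,"dz":0.03,"ax":0,"ay":0,"az":-1.4},{"dx":-0.01,"dy":0,"dz":0.03,"ax":0,"ay":0,"az":-2},{"dx":-0.01,"dy":0,"dz":0.03,"ax":0,"ay":0,"az":-2}])

```text
t: 16.95
ee_pos: [0.5542, 0.025, 0.041]
eef_rot: [0.874, 0.485, -0.0, -0.0]
ft_force: [-4.1, 0.7, 8.8]
finger_gap: 0.0217
grasp_force: 25.0
```

```bash
python3 -c "
from cell import r
s=r.state();print(s['ee_pos'],s['ft_force'],s['ft_torque'],s['joint_positions'])"
```

```text
[0.55424489 0.02501587 0.04098874] [-4.10487163  0.66292303  8.8222187 ] [ 0.03377577  0.8729747  -0.02924631] [-3.88386205e-02  5.41491098e-01  1.75051220e+00  7.46365809e-05
  8.50298481e-01  5.18298344e-01]
```

>>> servo_tool(targets=[{"dx":-0.02,"dy":0,"dz":0.02,"ax":0,"ay":0,"az":-0.7},{"dx":-0.02,"dy":0,"dz":0.02,"ax":0,"ay":0,"az":-1.4},{"dx":-0.02,"dy":0,"dz":0.02,"ax":0,"ay":0,"az":-2.1},{"dx":-0.02,"dy":0,"dz":0.02,"ax":0,"ay":0,"az":-2.8},{"dx":-0.02,"dy":0,"dz":0.02,"ax":0,"ay":0,"az":-3.5},{"dx":-0.02,"dy":0,"dz":0.02,"ax":0,"ay":0,"az":-4},{"dx":-0.02,"dy":0,"dz":0.02,"ax":0,"ay":0,"az":-4}])

```text
t: 17.82
ee_pos: [0.5541, 0.0249, 0.041]
eef_rot: [0.956, 0.294, 0.0, 0.0]
ft_force: [0.9, -0.7, -0.2]
finger_gap: 0.0216
grasp_force: 25.0
```

>>> servo_tool(targets=[{"dx":0,"dy":0,"dz":0,"ax":0,"ay":0,"az":-0.7},{"dx":0,"dy":0,"dz":0,"ax":0,"ay":0,"az":-1.4},{"dx":0,"dy":0,"dz":0,"ax":0,"ay":0,"az":-2.1},{"dx":0,"dy":0,"dz":0,"ax":0,"ay":0,"az":-2.8},{"dx":0,"dy":0,"dz":0,"ax":0,"ay":0,"az":-3.5},{"dx":0,"dy":0,"dz":0,"ax":0,"ay":0,"az":-4},{"dx":0,"dy":0,"dz":0,"ax":0,"ay":0,"az":-4}])

```text
t: 18.7
ee_pos: [0.5542, 0.0249, 0.041]
eef_rot: [0.996, 0.089, 0.0, 0.0]
ft_force: [1.4, 0.2, -1.5]
finger_gap: 0.0216
grasp_force: 25.0
```

```bash
python3 -c "
from cell import r
s=r.state();print(s['ee_pos'],s['ft_force'],s['ft_torque'],s['joint_positions'])"
```

```text
[0.55415216 0.02485162 0.04104191] [ 1.36410292  0.15245027 -1.4802582 ] [-0.09351907 -0.10030366  0.06028136] [-3.90871790e-02  5.40854625e-01  1.75150157e+00 -5.33031931e-05
  8.49055895e-01  1.35368695e+00]
```

>>> servo_tool(targets=[{"dx":0,"dy":0,"dz":0,"ax":0,"ay":0,"az":-0.4},{"dx":0,"dy":0,"dz":0,"ax":0,"ay":0,"az":-0.8},{"dx":0,"dy":0,"dz":0,"ax":0,"ay":0,"az":-1.2},{"dx":0,"dy":0,"dz":0,"ax":0,"ay":0,"az":-1.2}])

```text
t: 19.2
ee_pos: [0.5541, 0.0248, 0.0411]
eef_rot: [1.0, 0.026, 0.0, 0.0]
ft_force: [2.5, -0.6, -2.7]
finger_gap: 0.0221
grasp_force: 25.0
```

```bash
python3 look.py w8 knob knob_pointer spindle_foot off_mark hotplate; python3 - <<'E'
from h import *
print(r.state()["ft_torque"])
for c in("top","side"):
  r.capture(c)
  for l in("off_mark","hotplate","knob_pointer"):
    print(c,l,[(np.round(x["centre"],4).tolist(),round(x["p"],2)) for x in r.tip_of(l,c)[:2]])
# hotplate edge direction from top region
for x in r.trace("hotplate","top")[:1]:
  m=x["region"].astype(np.uint8);c=max(cv2.findContours(m,0,1)[0],key=cv2.contourArea)
  b=cv2.boxPoints(cv2.minAreaRect(c));p=np.array([atz("top",*q,.06) for q in b]);
  for i in range(4):
    d=p[(i+1)%4]-p[i];print(np.linalg.norm(d),np.degrees(np.arctan2(d[1],d[0])))
E
```

```text
19.2 [0.5541 0.0248 0.0411] toolx yaw 3.0297902739428157 tilt [ 0. -0. -1.] [ 2.53 -0.56 -2.66] [-0.04  0.54  1.75 -0.    0.85  1.48]
knob [([0.3779, -0.2195, 0.0016], 0.67, [489.0, 369.0]), ([0.5549, 0.0268, 0.0584], 0.66, [259.0, 222.0])]
knob_pointer [([0.5736, 0.0245, 0.0688], 0.69, [265.0, 201.0])]
spindle_foot []
off_mark [([0.5852, 0.0287, 0.0597], 0.72, [259.0, 178.0])]
hotplate [([0.642, 0.0323, -0.0055], 0.73, [259.0, 85.0])]
[-0.13142014 -0.22369296  0.03835503]
top off_mark [([0.5854, 0.0263, 0.0593], 0.82)]
top hotplate [([0.646, 0.0346, 0.0012], 0.67), ([0.6298, -0.2544, -0.002], 0.32)]
top knob_pointer [([0.3806, -0.2493, 0.0069], 0.76), ([0.4996, -0.2214, 0.0138], 0.72)]
side off_mark [([0.5859, 0.0291, 0.0541], 0.82)]
side hotplate [([0.6424, 0.0295, -0.0021], 0.78)]
side knob_pointer [([0.3985, -0.3796, 0.0124], 0.91), ([0.4986, -0.2194, 0.0123], 0.78)]
0.23219492520964488 -85.12096329415658
0.2802290375152225 -175.42690431851625
0.2201643623370801 94.4250539807966
0.2786800222306141 7.046782396086963
```

```bash
python3 - <<'E'
from h import *
a=cv2.imread("pics/w8.png",0);T=np.load("T.npy")
w=a[160:196,235:290];m=(w<110).astype(np.uint8)
n,l,s,c=cv2.connectedComponentsWithStats(m)
for i in range(1,n):
  if s[i,4]<4: continue
  p=atz("wrist",c[i][0]+235,c[i][1]+160,.06,T);e=p-[.5541,.0248,.06]
  print(s[i],p,np.degrees(np.arctan2(e[1],e[0])),np.linalg.norm(e))
E
```

```text
[17  0  8  2 14] [0.59629611 0.0313958  0.06      ] 8.884188241573167 0.042708503361556856
[22  8  6 19 92] [0.58627166 0.0280411  0.06      ] 5.752793001737859 0.03233451299141459
[ 10  30  36   6 139] [0.57534879 0.02620591 0.06      ] 3.785422373455436 0.02129524557420779
```

The pointer is within about 2° of the mark. I release and rise.

>>> servo_tool(targets=[{"dx":0,"dy":0,"dz":0,"ax":0,"ay":0,"az":0.2},{"dx":0,"dy":0,"dz":0,"ax":0,"ay":0,"az":0.2}])

```text
t: 20.2
ee_pos: [0.5539, 0.0249, 0.0412]
eef_rot: [0.999, 0.036, -0.0, 0.0]
ft_force: [0.7, -0.9, -2.1]
finger_gap: 0.0218
grasp_force: 25.0
```

>>> servo_tool(targets=[{"dx":0,"dy":0,"dz":0,"ax":0,"ay":0,"az":0},{"dx":0,"dy":0,"dz":0,"ax":0,"ay":0,"az":0},{"dx":0,"dy":0,"dz":0,"ax":0,"ay":0,"az":0},{"dx":0,"dy":0,"dz":0,"ax":0,"ay":0,"az":0},{"dx":0,"dy":0,"dz":0,"ax":0,"ay":0,"az":0},{"dx":0,"dy":0,"dz":0,"ax":0,"ay":0,"az":0}], gripper=0.6)

```text
t: 20.95
ee_pos: [0.554, 0.0249, 0.0412]
eef_rot: [0.999, 0.036, -0.0, -0.0]
ft_force: [-0.1, -0.2, -0.1]
finger_gap: 0.0557
grasp_force: 0.0
```

>>> servo_tool(targets=[{"dx":0,"dy":0,"dz":0.6,"ax":0,"ay":0,"az":0},{"dx":0,"dy":0,"dz":1.5,"ax":0,"ay":0,"az":0},{"dx":0,"dy":0,"dz":2.7,"ax":0,"ay":0,"az":0},{"dx":0,"dy":0,"dz":3.6,"ax":0,"ay":0,"az":0},{"dx":0,"dy":0,"dz":4.2,"ax":0,"ay":0,"az":0},{"dx":0,"dy":0,"dz":4.2,"ax":0,"ay":0,"az":0},{"dx":0,"dy":0,"dz":4.2,"ax":0,"ay":0,"az":0}])

```text
t: 21.82
ee_pos: [0.5536, 0.0249, 0.1455]
eef_rot: [0.999, 0.036, -0.001, -0.0]
ft_force: [-0.5, -0.1, -0.5]
finger_gap: 0.0557
grasp_force: 0.0
```

```bash
python3 look.py w9 knob knob_pointer off_mark; python3 - <<'E'
from h import *
a=cv2.imread("pics/w9.png",0);T=np.load("T.npy")
for s,z in((0,.098),(.023,.098),(-.023,.098),(.033,.06)):print(s,np.round(proj("wrist",[.5541+s,.0248+.075*s,z],T),1))
w=a[100:260,200:330];n,l,s,c=cv2.connectedComponentsWithStats((w<120).astype(np.uint8))
for i in range(1,n):
  if 10<s[i,4]<600:
    q=(l==i);v,u=np.nonzero(q);k=cv2.fitLine(np.c_[u,v].astype(np.float32),2,0,.01,.01).ravel()
    print(s[i,:5]+[200,100,0,0,0],c[i]+[200,100],k[:2])
E
```

```text
21.825 [0.5536 0.0249 0.1455] toolx yaw 4.119330321017072 tilt [-0.001  0.    -1.   ] [-0.52 -0.14 -0.52] [-0.04  0.4   1.68 -0.    1.07  1.46]
knob [([0.5261, -0.2166, -0.0013], 0.94, [458.0, 203.0]), ([0.557, 0.0252, 0.0601], 0.86, [262.0, 177.0])]
knob_pointer [([0.5714, 0.0235, 0.068], 0.87, [265.0, 165.0]), ([0.5019, -0.2191, 0.0085], 0.84, [460.0, 224.0])]
off_mark [([0.586, 0.029, 0.0609], 0.72, [260.0, 148.0])]
0 [262.4 192.2]
0.023 [262.3 166. ]
-0.023 [262.4 217.2]
0.033 [262.3 146.5]
[261 143   2   9  18] [261.5 147. ] [-4.371139e-08  1.000000e+00]
[252 159  22  31 175] [262.4  166.44] [ 0.11927757 -0.992861  ]
```

```bash
python3 -c "
from cell import r
print(r.job_done())"
```

```text
the job is handed in; nothing more can be done
None
```

The silver knob is fully home on the spindle, with its underside about 0.4 mm above deck height by my measurement. It is turned to the off mark within about 2° and released. I handed the job in at about 22 s without disturbing the garlic or lemon; the hand-in call returned no verdict.

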